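# Take the temperature of a bottle on the turning warming table

### The job

The reagent bottles warm evenly only while their turntable goes round under the lamp: set it turning gently, about one turn in six to ten seconds and never faster than one in four, and let go. While it coasts, take the stick thermometer from its cup and hold it upright, lens down, two to five centimetres above the cap of the tallest bottle, going round with it so that the lens stays over the cap for a good six seconds on end, with the table still turning freely. Touch none of the bottles, then set the thermometer gently back upright in its cup, let go of it, and leave everything else on the bench where it is.

Things in the scene. Friction and masses are not known exactly. Their poses are not given: they have to be found in the camera images.
- turntable (a joint): angle (rad) of the round steel turntable about its upright axis, anticlockwise from above, no stops, counts past a full turn. Disc 300 mm across, rim 8 mm above its rubber mat; mat (bottles stand on it) 29 mm above the bench. Moment of inertia with bottles about 0.033 kg m2, true mass may differ by 30 percent; ball bearing drag 0.0004 N m s/rad plus 0.00015 N m: it coasts over half a minute
- handle_top (a point): top centre of the upright black hand grip that stands on the disc to turn it by, 132 mm from the disc's axis; the grip is 22 mm in diameter in its upper 35 mm, 16 mm below that, and reaches from the mat to 106 mm above the bench. At the start it is on the robot's side of the disc
- turntable_base: fixed dark steel foot of the turntable; its origin lies on the bench exactly below the disc's axis of rotation. Its own +x points to the small infrared lamp on a post, which belongs to it: the lamp's metal shade, about 85 mm across, lies 175 to 260 mm from the axis, up to 137 mm above the bench
- tall_bottle: the tallest bottle on the turntable: amber, 56 mm in diameter, 84 mm tall over its white cap (44 mm in diameter, 22 mm high), about 0.2 kg, standing loose about 75 mm from the axis and riding round with the disc; origin at the centre of its underside, z up. Not to be touched
- tall_bottle_cap (a point): centre of the top of the tallest bottle's cap, 113 mm above the bench
- low_bottle_a: an amber bottle with white cap, 48 mm in diameter and 60 mm tall (cap 36 mm in diameter), standing loose on the turntable, about 0.12 kg; origin at the centre of its underside, z up. Not to be touched
- low_bottle_b: like low_bottle_a: an amber bottle with white cap, 48 mm in diameter and 60 mm tall (cap 36 mm in diameter), standing loose on the turntable, about 0.12 kg; origin at the centre of its underside, z up. Not to be touched
- low_jar: a white jar, 60 mm in diameter and 45 mm tall, standing loose on the turntable, about 0.1 kg; origin at the centre of its underside, z up. Not to be touched
- thermometer: white infrared stick thermometer, a bar 36 mm (its x) by 26 mm (its y) and 132 mm tall (its z, up), 0.13 kg, standing lens down in its cup; origin at the centre of the lens in its lower end. Grip it across its y, about 95 mm above the lens; its lower 55 mm are inside the cup
- cup: fixed grey plastic cup for the thermometer on a flat foot of 100 by 84 mm: an open box, inside 52 mm along its x by 42 mm along its y, rim 60 mm above the bench; origin at the centre of its underside, axes along the walls. The thermometer stands in it with its x along the cup's x
- cup_floor (a point): centre of the cup's inner floor, 4 mm above the bench, on which the thermometer's lens end stands
- tip_box: white box of pipette tips, 85 by 122 mm and 50 mm tall, loose on the bench on the other side of the turntable from the cup; to be left where it is. Origin at the centre of its underside
- sand_timer: sand timer with orange ends, 44 mm in diameter, 120 mm tall, loose on the bench near the robot's left; to be left where it is. Origin at the centre of its underside
- sample_jar: clear jar with orange lid, 52 mm in diameter and 62 mm tall, loose on the bench near the robot's right; to be left where it is. Origin at the centre of its underside
Mind the look-alikes: they are no part of the job. What is shaped like the thermometer but black or purple is not meant. What is shaped like the cup but purple is not meant.

How it is judged:
On the way, in this order (a step that is already met when the one before it is completed fails the run):
1. the turntable coasts by itself, let go, at half a radian per second or more ((velocity of joint turntable above 0.5 rad/s or velocity of joint turntable below -0.5 rad/s) and contact force between each of the fingers, thermometer and turntable_base below 0.5 N), for 0.3 s.
2. the thermometer's lens stays over the tallest bottle's cap, 5 to 60 mm above it and within 22 mm of its middle, going round with it for six seconds while the table turns freely (horizontal distance between thermometer and tall_bottle_cap below 0.022 m and z of thermometer in the frame of tall_bottle_cap between 0.005 and 0.06 m and angle between thermometer's own z axis and vertical below 0.3 rad and contact force between each of the fingers, thermometer and turntable_base below 0.5 N and (velocity of joint turntable above 0.25 rad/s or velocity of joint turntable below -0.25 rad/s)), for 6 s.
At the end, for the whole second after the job is handed in: the thermometer stands released and at rest in its cup, on the floor of it (within 6 mm), within 13 mm of its middle and 0.12 rad of upright; all four bottles stand upright (0.15 rad) on the turntable, which may still be turning; tip box, sand timer and sample jar are within 20 mm of where they were (horizontal distance between thermometer and cup_floor below 0.013 m and z of thermometer in the frame of cup_floor below 0.006 m and angle between thermometer's own z axis and vertical below 0.12 rad and linear speed of thermometer below 0.03 m/s and contact force between the fingers and thermometer below 0.2 N and angle between each of tall_bottle, low_bottle_a, low_bottle_b, low_jar's own z axis and vertical below 0.15 rad and horizontal distance between each of tall_bottle, low_bottle_a, low_bottle_b, low_jar and turntable_base below 0.115 m and distance of each of tip_box, sand_timer, sample_jar from where it was at the start of the episode below 0.02 m); the robot touches nothing.
It fails at once if the turntable turns faster than one turn in four seconds (velocity of joint turntable above 1.6 rad/s or velocity of joint turntable below -1.6 rad/s).
It fails at once if a bottle on the turntable is touched by the robot or the thermometer (contact force between any of the fingers, the arm, thermometer and tall_bottle above 1 N or contact force between any of the fingers, the arm, thermometer and low_bottle_a above 1 N or contact force between any of the fingers, the arm, thermometer and low_bottle_b above 1 N or contact force between any of the fingers, the arm, thermometer and low_jar above 1 N).
It fails at once if a bottle tips (angle between any of tall_bottle, low_bottle_a, low_bottle_b, low_jar's own z axis and vertical above 0.25 rad).
It fails at once if the thermometer is dropped or flung (linear speed of thermometer above 0.8 m/s).
It fails at once if the tip box, sand timer or sample jar is pushed away (distance of any of tip_box, sand_timer, sample_jar from where it was at the start of the episode above 0.03 m).
It also fails if it takes over 67 s, if anything falls off the work surface, if the arm or the gripper's body presses on something with over 40 N, if the wrist force passes 120 N, or if a joint passes its speed limit or range.

### The arm

A 6-joint arm with a two-finger parallel gripper is mounted at the origin on the work surface. World frame = base frame: x ahead of the robot, y to its left, z up, the work surface at z = 0. Lengths are in m, angles in rad, forces in N, time in s.
With the tool pointing down it reaches from about 0.325 to 0.775 m from the base axis. Payload 5.5 kg.
Tool frame: the origin (TCP) lies at the very end of the fingers, on their centre line; the grasp point (between the pads) lies 19 mm behind it; x points along the fingers, y is the direction in which the jaws open and shut, and the axes are right-handed (so a half turn about x gives the same grasp; the last joint's range is limited). The gripper opens to 85 mm and grips with 20 to 120 N. Pads are 22 mm wide; open, the fingers measure 114 mm over their backs; the gripper's body (76 mm by 85 mm) begins 54 mm behind the grasp point. The pads swing forward as they close: fully open they stand 13 mm farther back than shut.
Start: joints at [-1.221, 0.091, 1.231, -0, 1.82, -0.057], TCP at [0.237, -0.551, 0.231] pointing down, gripper open.
Joint ranges: [-2.87, 2.87], [-0.86, 2.18], [0.17, 2.46], [-1.51, 4.65], [0.06, 2.69], [-2.65, 2.65]. Speed limits (rad/s): [2.57, 2.57, 3.01, 3.14, 3.14, 3.14].

### API

Orientations are given as a 3x3 rotation matrix whose columns are the frame's x, y, z axes.
In Python, from workcell import bot gives the robot as it stands.
- The arm moves only by the tool carry_out, never from a script. Its argument "commands" is a list that holds one entry, the list of rows, each a list of 7 numbers: the finger opening in mm, from 0 to 85.4, then the shift along the tool's x, y, z in units of 40 mm (1.0 is 40 mm), then the turn, a rotation vector about the tool's x, y, z in units of 5 degrees (1.0 is 5 degrees). A call has 1 to 5 rows; each row shifts and turns the pose as measured when the row begins, along the tool's axes as they then stand; what a row does not reach is not made up. A row lasts 1/12 s, in which the tool goes at most 41.7 mm and 7.16 degrees, less where a joint would pass 70% of its speed; a pose out of reach is approached as far as the arm can. A call is refused whole if a number of a shift passes 1 or a number of a turn 1, either way. A call with a gripper value outside its range is refused whole. The fingers move at their own pace and stop on an object; "newtons" is the grip in N (left out, the last holds). Time passes only in rows, so rows that do not move let the fingers close. It gives the time, the measured TCP pose, the force and the opening at its end, in the units of the state.
- bot.read_state(): the state, without advancing time (a new reading comes with each control period).
- bot.camera(name): name is "scene" or "top" or "wrist"; returns a dict with "pixels" (400x640x3 uint8, red, green, blue), "range_z" (400x640 float32, m along the optical axis (not along the pixel's ray), 0 where there is no reading), "fx", "fy", "cx", "cy" (pixels), "k1" (the pictures are not rectified: a ray, as slopes to the right and down, at radius r is drawn at 1 + k1 r^2 times it, then the intrinsics apply), "view" (4x4, takes a point from world to camera coordinates); the wrist camera has in their place "hand_eye" (4x4, takes a point from camera to tool coordinates, whose origin is the TCP and whose axes are the tool frame's). Camera axes: x right, y up, looking along -z (the intrinsics and any distortion apply to the point x, -y, -z); pixel columns grow to the right and rows downward; lengths in m; the calibration is good to about 2 mm. A picture is of the moment at which its call begins: read the wrist's pose just before it.
- bot.hand_in(): hands the job in, once; it reports no verdict.
Trained networks look in a picture, given as the dict that the camera call returned (one of the last four; its "shot" number tells which), for a name from the list of things; names that differ only in an ending like _2 or _b are one class to them, and where a whole thing is asked for, a point or a joint stands for the part that bears it (a point fixed in the world has none). Each returns a list of dicts, best first, with "confidence" (0 to 1); they miss things now and then, are a little off and sometimes report something else, mostly with a low value. They report only what shows in the picture. A call takes as long as a camera call. They do not tell look-alikes from the thing itself.
- bot.boxes_of(picture, thing): "position" ([column, row] in pixels, amid what is visible of it).
The state is a dict: "t": time; "joints": joint angles; "dq": joint speeds; "effort": joint torques, N m; "tool_pos": TCP position; "tcp_rot": TCP orientation; "force": force on the tool from outside, world axes, zero at the start; "moment": the same for the moment, N m; "width": finger opening in m.
Only numpy, scipy, OpenCV 4.12 (cv2) and the standard library are available. Lean on these libraries where they do the work, as an engineer would, in place of code of your own. Each camera call takes 0.05 s, during which the arm holds its last target. There are 200 camera calls.

## Working session

There is one attempt and no reset: what is moved stays moved. The work goes in short steps, Python scripts to look and compute and a tool call to move; the robot and the scene stay as the last step left them, time stands still between calls to the robot, and variables do not carry over. Pictures are saved under pics/ and viewed, about 8 in all and at most 12, crops included, and the job is handed in when it is done.

Besides the shell and the picture viewer there is one more tool, called as a command line: name --argument value ..., lists and objects as JSON in quotes. carry_out: Moves the arm, as the interface text tells. Its arguments: {"type":"object","properties":{"commands":{"type":"array"},"newtons":{"type":"number"}},"required":["commands"]}

```bash
mkdir -p pics; ls
cat > h.py <<'E'
import numpy as np, cv2
from workcell import bot
def ray(p,uv):
    x=(uv[0]-p['cx'])/p['fx']; y=(uv[1]-p['cy'])/p['fy']
    a,b=x,y
    for _ in range(20):
        s=1+p['k1']*(a*a+b*b); a,b=x/s,y/s
    return np.array([a,-b,-1.])
def c2w(p,st=None):
    if 'view' in p: return np.linalg.inv(p['view'])
    T=np.eye(4); T[:3,:3]=st['tcp_rot']; T[:3,3]=st['tool_pos']; return T@p['hand_eye']
def at_z(p,uv,z,st=None):
    M=c2w(p,st); d=M[:3,:3]@ray(p,uv); o=M[:3,3]; return o+d*(z-o[2])/d[2]
def at_depth(p,uv,st=None):
    u,v=int(round(uv[0])),int(round(uv[1])); w=p['range_z'][max(0,v-1):v+2,max(0,u-1):u+2]; w=w[w>0]
    if len(w)==0: return np.full(3,np.nan)
    M=c2w(p,st); return M[:3,:3]@(ray(p,uv)*np.median(w))+M[:3,3]
def pts(p,st=None):
    """all pixels -> world, HxWx3 (nan where no range)"""
    H,W=p['range_z'].shape; u,v=np.meshgrid(np.arange(W),np.arange(H))
    K=np.array([[p['fx'],0,p['cx']],[0,p['fy'],p['cy']],[0,0,1.]])
    x=(u-p['cx'])/p['fx']; y=(v-p['cy'])/p['fy']; a,b=x,y
    for _ in range(20):
        s=1+p['k1']*(a*a+b*b); a,b=x/s,y/s
    z=np.where(p['range_z']>0,p['range_z'],np.nan)
    c=np.stack([a*z,-b*z,-z],-1); M=c2w(p,st); return c@M[:3,:3].T+M[:3,3]
def save(p,n): cv2.imwrite('pics/'+n,p['pixels'][:,:,::-1])
E
python3 - <<'E'
from h import *
np.set_printoptions(precision=4,suppress=True)
st=bot.read_state(); print({k:np.round(st[k],3) for k in st})
for n in('top','scene'):
    p=bot.camera(n); save(p,n+'0.png'); print(n,p['fx'],p['k1'],c2w(p)[:3,3])
    for t in ['turntable','handle_top','turntable_base','tall_bottle','low_bottle_a','low_jar','thermometer','cup','tip_box','sand_timer','sample_jar']:
        for d in bot.boxes_of(p,t)[:4]: print(t,np.round(d['position']),round(d['confidence'],2),at_depth(p,d['position']))
E
```

```text
pics
{'t': np.float64(0.0), 'joints': array([-1.221,  0.092,  1.232, -0.   ,  1.82 , -0.057]), 'dq': array([ 0.   , -0.   ,  0.001,  0.001,  0.001, -0.   ]), 'effort': array([ -0.   , -45.873, -41.803,  -0.   ,   0.012,   0.   ]), 'tool_pos': array([ 0.237, -0.551,  0.23 ]), 'tcp_rot': array([[-0.001,  0.396, -0.918],
       [ 0.002, -0.918, -0.396],
       [-1.   , -0.002, -0.   ]]), 'force': array([-0.736,  0.287, -0.087]), 'moment': array([-0.04 , -0.033, -0.026]), 'width': np.float64(0.086)}
top 461.42106988686356 -0.13056543384924607 [0.3354 0.0151 1.4898]
turntable [331. 160.] 0.95 [ 0.5837 -0.0303  0.0328]
handle_top [330. 163.] 0.78 [ 0.5714 -0.0268  0.0311]
turntable_base [329. 159.] 0.73 [ 0.5849 -0.0246  0.0321]
tall_bottle [442. 188.] 0.72 [ 0.4867 -0.3826  0.0376]
tall_bottle [318. 145.] 0.63 [0.6155 0.0103 0.1151]
tall_bottle [329. 163.] 0.48 [ 0.5732 -0.0257  0.0284]
low_bottle_a [315. 176.] 0.75 [0.5247 0.0222 0.0882]
low_bottle_a [354. 171.] 0.75 [ 0.5359 -0.0979  0.0888]
low_jar [257. 218.] 0.71 [0.3979 0.1955 0.1208]
low_jar [345. 140.] 0.62 [ 0.6368 -0.0757  0.072
[... 766 characters left out ...]
4855 -0.3734  0.0407]
turntable_base [314. 264.] 0.56 [ 0.6243 -0.0282  0.0289]
tall_bottle [330. 257.] 0.9 [0.6471 0.0072 0.0915]
low_bottle_a [284. 238.] 0.74 [ 0.5558 -0.0924  0.0727]
low_bottle_a [323. 224.] 0.59 [0.5437 0.0139 0.0833]
low_jar [295. 270.] 0.67 [ 0.6548 -0.0817  0.0744]
thermometer [461. 198.] 0.89 [0.5376 0.408  0.0724]
thermometer [444. 160.] 0.81 [0.4308 0.3924 0.1156]
thermometer [408. 178.] 0.75 [0.4463 0.2835 0.0843]
thermometer [308. 255.] 0.34 [ 0.5957 -0.0389  0.028 ]
cup [429. 139.] 0.71 [0.2788 0.4211 0.0427]
tip_box [175. 244.] 0.64 [ 0.4931 -0.3766  0.0404]
sand_timer [369. 172.] 0.73 [0.3827 0.1892 0.0574]
sample_jar [231. 204.] 0.9 [ 0.4127 -0.2156  0.0613]
```

View pics/top0.png

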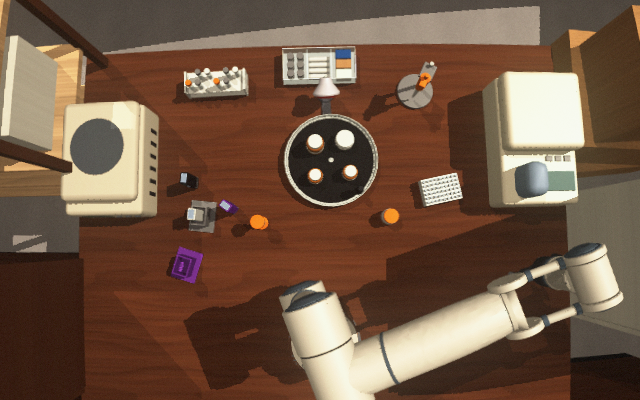

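View pics/scene0.png

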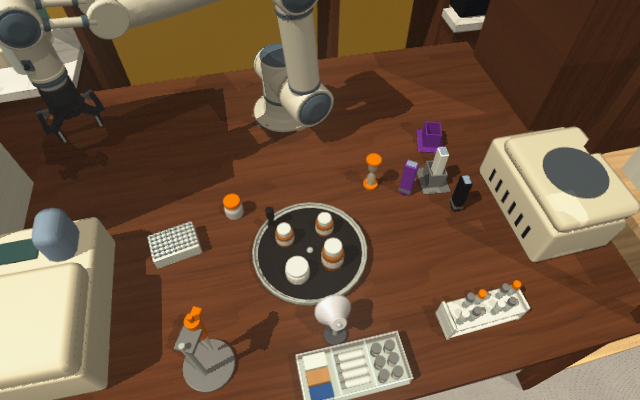

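```bash
cat > m.py <<'E'
from h import *
np.set_printoptions(precision=4,suppress=True)
from scipy.optimize import least_squares
def circ(xy):
    f=lambda q:np.hypot(xy[:,0]-q[0],xy[:,1]-q[1])-q[2]
    return least_squares(f,[*xy.mean(0),.05],loss='soft_l1',f_scale=.003).x
for n in('top','scene'):
    p=bot.camera(n); P=pts(p); X,Y,Z=P[...,0],P[...,1],P[...,2]; c=p['pixels'].astype(int); val=c.max(-1)
    R=np.hypot(X-.585,Y+.03)
    m=(np.abs(Z-.037)<.006)&(R>.135)&(R<.165)&(val>90); print(n,'rim',circ(P[m][:,:2]),m.sum())
    for nm,zt,lo in(('tall',.113,.1),('lowb',.089,.082),('jar',.074,.066)):
        m=((Z>lo)&(Z<zt+.008)&(R<.13)&(val>140)).astype(np.uint8)
        k,l,s,ce=cv2.connectedComponentsWithStats(m)
        for i in range(1,k):
            if s[i,4]>15: print(nm,ce[i],s[i,4],P[l==i].mean(0), circ(P[l==i][:,:2])if 0 else '')
    m=(Z>.085)&(Z<.115)&(R<.165)&(val<70); print('handle',P[m].mean(0) if m.any() else None,m.sum(), P[m][:6])
    q=(np.hypot(X-.41,Y-.39)<.09)
    m=q&(Z>.12)&(Z<.145); print('thermo top',m.sum(),cv2.minAreaRect((P[m][:,:2]*1000).astype(np.float32)), P[m].mean(0))
    m=q&(Z>.053)&(Z<.067); print('rim cup',m.sum(),cv2.minAreaRect((P[m][:,:2]*1000).astype(np.float32)))
    m=q&(Z>.002)&(Z<.02)&(c.max(-1)-c.min(-1)<30); print('foot',m.sum(),cv2.minAreaRect((P[m][:,:2]*1000).astype(np.float32)))
    if n=='top': cv2.imwrite('pics/crop1.png',np.hstack([cv2.resize(p['pixels'][165:245,150:250,::-1],None,fx=4,fy=4,interpolation=cv2.INTER_CUBIC),cv2.resize(p['pixels'][105:215,275:385,::-1],(320,320),interpolation=cv2.INTER_CUBIC)]))
E
python3 m.py
```

```text
top rim [ 0.5837 -0.0302  0.1462] 516
tall [314.7939 140.6848] 165 [0.6288 0.0195 0.1134] 
lowb [319.5    146.1538] 26 [0.6162 0.0054 0.0904] 
lowb [350.4505 170.5135] 111 [ 0.5388 -0.088   0.0891] 
lowb [315.0396 174.2475] 101 [0.5293 0.0207 0.0892] 
jar [344.8619 138.1004] 239 [ 0.6435 -0.0744  0.0743] 
jar [349.6579 173.2105] 38 [ 0.5328 -0.0865  0.0725] 
jar [315.193  175.0877] 57 [0.5291 0.0204 0.0718] 
handle [ 0.4824 -0.1141  0.1035] 41 [[ 0.492  -0.1116  0.1039]
 [ 0.4912 -0.114   0.1106]
 [ 0.4917 -0.1174  0.1058]
 [ 0.4915 -0.1204  0.1064]
 [ 0.4893 -0.1087  0.1011]
 [ 0.4889 -0.1114  0.1047]]
thermo top 128 ((416.03411865234375, 354.4700012207031), (37.460723876953125, 105.12271118164062), 6.854520320892334) [0.413  0.3855 0.1336]
rim cup 85 ((411.6961364746094, 389.9971618652344), (52.4729118347168, 60.72452163696289), 84.54826354980469)
foot 349 ((413.6642761230469, 410.47894287109375), (124.56652069091797, 98.68281555175781), 83.88621520996094)
scene rim [ 0.5826 -0.0324  0.146 ] 634
tall [332.132 246.64 ] 250 [0.6304 0.0154 0.1116] 
lowb [323.5507 218.4275] 138 [0.5305
[... 197 characters left out ...]
8] 81 [ 0.5481 -0.0929  0.0725] 
jar [296.641  266.4501] 351 [ 0.6442 -0.0766  0.0737] 
jar [327.7778 261.75  ] 36 [0.6478 0.001  0.0718] 
handle [ 0.4869 -0.1177  0.1006] 62 [[ 0.4734 -0.1185  0.1031]
 [ 0.4762 -0.116   0.1063]
 [ 0.4762 -0.1135  0.1054]
 [ 0.4764 -0.1109  0.105 ]
 [ 0.4805 -0.1216  0.1095]
 [ 0.4777 -0.119   0.1048]]
thermo top 126 ((416.07720947265625, 356.23687744140625), (36.42957305908203, 102.4155044555664), 4.613559246063232) [0.4168 0.3862 0.1314]
rim cup 141 ((412.0639953613281, 388.7057189941406), (52.46428680419922, 62.59813690185547), 81.14266967773438)
foot 304 ((415.6119384765625, 400.3614196777344), (109.57731628417969, 101.31410217285156), 81.66820526123047)
```

View pics/crop1.png

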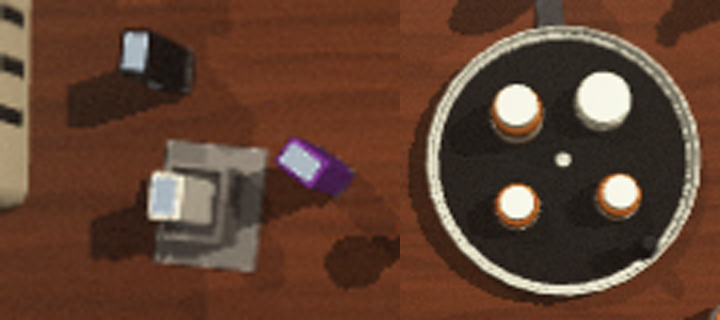

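The target is the white stick in the grey cup (top view, pixel 197,215). The black one (188,179), the purple one (228,206) and the purple cup (187,264) are look-alikes. The crop confirms it. The grip (near 349,183) sits at about 220° on the disc, so I'll approach it from the right with the fingers shut.

carry_out --commands '[[[0, 0, -0.5, -0.85, 0, 0, 0], [0, 0, -0.5, -0.85, 0, 0, 0], [0, 0, -0.5, -0.85, 0, 0, 0], [0, 0, -0.5, -0.85, 0, 0, 0], [0, 0, -0.5, -0.85, 0, 0, 0]]]' --newtons 30

```text
t: 1.72
tool_pos: [0.3526, -0.3926, 0.2281]
tcp_rot: [[-0.003, 0.383, -0.924], [0.001, -0.924, -0.383], [-1.0, -0.002, 0.003]]
force: [0.6, -0.1, -1.0]
width: 0.0257
```

carry_out --commands '[[[0, 0, -0.5, -0.85, 0, 0, 0], [0, 0, -0.5, -0.85, 0, 0, 0], [0, 0, -0.5, -0.85, 0, 0, 0], [0, 0, -0.5, -0.85, 0, 0, 0], [0, 0, -0.5, -0.85, 0, 0, 0]]]'

```text
t: 2.13
tool_pos: [0.4752, -0.2267, 0.2289]
tcp_rot: [[-0.001, 0.381, -0.925], [-0.001, -0.925, -0.381], [-1.0, 0.001, 0.001]]
force: [0.9, -0.0, 0.5]
width: 0.0002
```

carry_out --commands '[[[0, 0.3, -0.7, -0.65, 0, 0, 0], [0, 0.7, -0.55, -0.5, 0, 0, 0], [0, 0.9, 0, 0, 0, 0, 0], [0, 0.9, 0, 0, 0, 0, 0], [0, 0.7, 0, 0, 0, 0, 0]]]'

```text
t: 2.55
tool_pos: [0.5093, -0.1525, 0.0948]
tcp_rot: [[0.02, 0.393, -0.919], [-0.005, -0.92, -0.393], [-1.0, 0.013, -0.016]]
force: [-0.5, -0.1, -0.3]
width: 0.0001
```

carry_out --commands '[[[0, 0.1, 0, 0, 0, 0, 0]]]'

```text
t: 2.63
tool_pos: [0.5068, -0.1509, 0.0848]
tcp_rot: [[0.012, 0.394, -0.919], [-0.002, -0.919, -0.394], [-1.0, 0.007, -0.01]]
force: [0.1, 0.0, -1.0]
width: -0.0001
```

carry_out --commands '[[[0, 0, -0.11, 0.08, 0, 0, 0], [0, 0, -0.11, 0.08, 0, 0, 0], [0, 0, -0.1, 0.06, 0, 0, 0], [0, 0, -0.1, 0.03, 0, 0, 0], [0, 0, -0.12, 0.03, 0, 0, 0]]]'

```text
t: 3.05
tool_pos: [0.4876, -0.136, 0.0893]
tcp_rot: [[0.016, 0.392, -0.92], [-0.004, -0.92, -0.392], [-1.0, 0.01, -0.013]]
force: [0.1, -0.6, -0.1]
width: 0.0002
```

carry_out --commands '[[[0, 0, -0.15, 0.03, 0, 0, 0], [0, 0, -0.175, 0.03, 0, 0, 0], [0, 0, -0.2, 0.02, 0, 0, 0], [0, 0, -0.225, 0.01, 0, 0, 0]]]'

```text
t: 3.38
tool_pos: [0.4727, -0.1091, 0.0936]
tcp_rot: [[0.023, 0.39, -0.921], [-0.007, -0.921, -0.39], [-1.0, 0.016, -0.018]]
force: [-0.2, -0.9, 0.3]
width: -0.0
```

carry_out --commands '[[[0, 0.1, -0.238, -0.005, 0, 0, 0], [0, 0.1, -0.255, -0.025, 0, 0, 0], [0, 0.08, -0.255, -0.045, 0, 0, 0], [0, 0.06, -0.25, -0.065, 0, 0, 0]]]'

```text
t: 3.72
tool_pos: [0.4613, -0.066, 0.0794]
tcp_rot: [[0.025, 0.39, -0.921], [-0.007, -0.921, -0.39], [-1.0, 0.016, -0.02]]
force: [0.5, -0.1, -0.8]
width: 0.0001
```

carry_out --commands '[[[0, 0, 0, 0, 0, 0, 0], [0, -0.7, 0.1, 0, 0, 0, 0], [0, -0.95, 0, 0, 1, 0, 0], [60, -0.9, 0, 0, 1, 0, 0], [60, -0.5, 0, 0, 1, 0, 0]]]'

```text
t: 4.13
tool_pos: [0.4551, -0.0635, 0.1944]
tcp_rot: [[0.005, 0.137, -0.991], [-0.002, -0.991, -0.137], [-1.0, 0.003, -0.005]]
force: [0.5, -0.9, 0.9]
width: 0.023
```

carry_out --commands '[[[60, -0.2, 0, 0, 1, 0, 0], [60, 0, 0, 0, 1, 0, 0], [60, 0, 0, 0, 1, 0, 0]]]'

```text
t: 4.38
tool_pos: [0.4575, -0.0633, 0.21]
tcp_rot: [[0.016, -0.137, -0.99], [-0.005, -0.991, 0.137], [-1.0, 0.002, -0.016]]
force: [-0.0, -0.2, 0.1]
width: 0.0593
```

carry_out --commands '[[[60, 0, -0.6, 0.15, 0, 0, 0], [60, 0, -0.98, 0.235, 0, 0, 0], [60, 0, -0.98, 0.235, 0, 0, 0], [60, 0, -0.98, 0.235, 0, 0, 0], [60, 0, -0.98, 0.235, 0, 0, 0]]]'

```text
t: 4.8
tool_pos: [0.4413, 0.1219, 0.2084]
tcp_rot: [[0.017, -0.156, -0.988], [-0.009, -0.988, 0.156], [-1.0, 0.006, -0.019]]
force: [0.7, 0.5, 0.3]
width: 0.0601
```

carry_out --commands '[[[60, 0, -0.98, 0.235, 0, 0, 0], [60, 0, -0.98, 0.235, 0, 0, 0], [60, 0, -0.98, 0.235, 0, 0, 0], [60, 0, -0.98, 0.235, 0, 0, 0], [60, 0, -0.98, 0.235, 0, 0, 0]]]'

```text
t: 5.22
tool_pos: [0.4224, 0.3301, 0.2055]
tcp_rot: [[0.019, -0.155, -0.988], [-0.009, -0.988, 0.155], [-1.0, 0.006, -0.02]]
force: [0.8, 0.4, 0.9]
width: 0.0604
```

carry_out --commands '[[[60, 0, -0.4, 0.1, 0, 0, 0], [60, 0, 0, 0, 0, 0, 0]]]'

```text
t: 5.38
tool_pos: [0.418, 0.3544, 0.2031]
tcp_rot: [[0.016, -0.147, -0.989], [-0.009, -0.989, 0.147], [-1.0, 0.006, -0.017]]
force: [-0.1, 0.2, 0.2]
width: 0.0602
```

```bash
cat > tt.py <<'E'
from h import *
np.set_printoptions(precision=4,suppress=True)
C=np.array([.5835,-.031])
def tall(p):
    P=pts(p); X,Y,Z=P[...,0],P[...,1],P[...,2]; val=p['pixels'].max(-1)
    m=((Z>.1)&(Z<.122)&(np.hypot(X-C[0],Y-C[1])<.11)&(val>130)).astype(np.uint8)
    k,l,s,ce=cv2.connectedComponentsWithStats(m)
    if k<2: return None
    i=1+np.argmax(s[1:,4]); q=P[l==i].mean(0); d=q[:2]-C
    return s[i,4],q,np.hypot(*d),np.degrees(np.arctan2(d[1],d[0]))
E
cat > w.py <<'E'
from tt import *
st=bot.read_state(); p=bot.camera('top'); print(st['t'],tall(p))
st=bot.read_state(); w=bot.camera('wrist'); save(w,'wr1.png'); print(st['t'],st['tool_pos'],st['tcp_rot'].round(3).tolist())
P=pts(w,st); Z=P[...,2]; m=(Z>.125)&(Z<.145); print(m.sum(),cv2.minAreaRect((P[m][:,:2]*1000).astype(np.float32)) if m.any() else '')
m=(Z>.055)&(Z<.066)&(np.hypot(P[...,0]-.41,P[...,1]-.39)<.06);print(m.sum(),cv2.minAreaRect((P[m][:,:2]*1000).astype(np.float32)) if m.any() else '')
st=bot.read_state(); p=bot.camera('top'); print(st['t'],tall(p)); save(p,'top1.png')
E
python3 w.py
```

```text
5.3833 (np.int32(164), array([ 0.5719, -0.0964,  0.1126]), np.float64(0.06643318728424337), np.float64(-100.08252095988915))
5.4333 [0.4181 0.3531 0.2029] [[0.016, -0.147, -0.989], [-0.009, -0.989, 0.147], [-1.0, 0.007, -0.017]]
11060 ((465.10748291015625, 405.1773681640625), (275.5776062011719, 141.1102294921875), 83.97665405273438)
1061 ((409.4810485839844, 389.7395935058594), (50.25724411010742, 60.61775588989258), 83.26152038574219)
5.4833 (np.int32(170), array([ 0.5643, -0.0949,  0.1128]), np.float64(0.06669519826717425), np.float64(-106.69417029930432))
```

View pics/wr1.png

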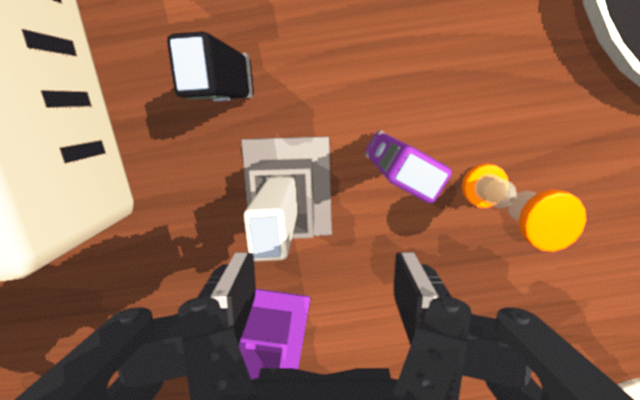

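```bash
cat > w2.py <<'E'
from tt import *
st=bot.read_state(); w=bot.camera('wrist'); P=pts(w,st); Z=P[...,2]
m=((Z>.128)&(Z<.142)&(np.hypot(P[...,0]-.41,P[...,1]-.39)<.045)); print(m.sum(),cv2.minAreaRect((P[m][:,:2]*1000).astype(np.float32)),P[m].mean(0))
print(st['t'],st['tool_pos'])
print(at_z(w,(267,237),.136,st))
E
python3 w2.py
```

```text
2006 ((410.45513916015625, 392.01031494140625), (26.096141815185547, 35.87151336669922), 84.78709411621094) [0.4128 0.3905 0.1346]
5.5333 [0.4192 0.3505 0.2037]
[0.411  0.3883 0.136 ]
```

carry_out --commands '[[[60, 0.2, -0.6, 0.2, -0.5, -0.2, -0.08], [60, 0.3, -0.36, 0.15, 0, 0, 0], [60, 0.2, 0, 0, 0, 0, 0]]]'

```text
t: 5.83
tool_pos: [0.4143, 0.3865, 0.1793]
tcp_rot: [[0.007, -0.115, -0.993], [0.003, -0.993, 0.115], [-1.0, -0.004, -0.006]]
force: [0.3, 0.1, 0.6]
width: 0.0599
```

carry_out --commands '[[[60, 0.6, -0.09, 0.09, 0, 0, 0], [60, 0.85, 0, 0, 0, 0, 0], [60, 0.6, 0, 0, 0, 0, 0], [60, 0.2, 0, 0, 0, 0, 0]]]'

```text
t: 6.17
tool_pos: [0.4161, 0.3855, 0.0897]
tcp_rot: [[0.014, -0.122, -0.992], [0.006, -0.992, 0.122], [-1.0, -0.007, -0.013]]
force: [0.1, -0.4, -1.3]
width: 0.0599
```

carry_out --commands '[[[20, 0, 0, 0, 0, 0, 0], [20, 0, 0, 0, 0, 0, 0], [20, 0, 0, 0, 0, 0, 0], [20, 0, 0, 0, 0, 0, 0]]]' --newtons 40

```text
t: 6.5
tool_pos: [0.4178, 0.3813, 0.0908]
tcp_rot: [[0.014, -0.128, -0.992], [0.004, -0.992, 0.128], [-1.0, -0.006, -0.014]]
force: [-0.1, 0.2, -1.0]
width: 0.0253
```

carry_out --commands '[[[20, -0.4, 0, 0, 0, 0, 0], [20, -0.7, 0, 0, 0, 0, 0], [20, -0.8, 0, 0, 0, 0, 0], [20, -0.9, 0, 0, 0, 0, 0], [20, -0.6, 0, 0, 0, 0, 0]]]'

```text
t: 6.92
tool_pos: [0.4146, 0.3807, 0.2292]
tcp_rot: [[0.009, -0.127, -0.992], [0.005, -0.992, 0.127], [-1.0, -0.006, -0.009]]
force: [0.6, 0.4, -0.4]
width: 0.0255
```

```bash
cat > w3.py <<'E'
from tt import *
import json
def shot():
    st=bot.read_state(); p=bot.camera('top'); a=tall(p); print(round(st['t'],3),a[0],a[1],a[2],a[3]); return st['t'],a[3],p
r=[shot()[:2] for _ in range(3)]
st=bot.read_state(); p=bot.camera('scene'); save(p,'sc2.png')
P=pts(p); Z=P[...,2]; q=(np.hypot(P[...,0]-st['tool_pos'][0],P[...,1]-st['tool_pos'][1])<.06)&(Z<st['tool_pos'][2]-.012)&(Z>.1)
print(st['t'],st['tool_pos'],st['tcp_rot'].round(3).tolist(),st['force'],st['width'])
if q.any():
    A=P[q]; A=A[p['pixels'][q].min(-1)>100]; print(len(A),A.mean(0),A[:,2].min(),A[:,2].max(),cv2.minAreaRect((A[:,:2]*1000).astype(np.float32)))
E
python3 w3.py
```

```text
6.917 164 [ 0.5202 -0.0074  0.1129] 0.06756492521540829 159.52089931742944
6.967 163 [ 0.5212 -0.0037  0.1133] 0.06803059612417844 156.3701268075761
7.017 165 [ 0.523  -0.0003  0.1129] 0.06788006136671298 153.07943638231126
7.0667 [0.4152 0.3812 0.229 ] [[0.012, -0.127, -0.992], [0.007, -0.992, 0.127], [-1.0, -0.008, -0.011]] [ 0.1253  0.0511 -1.611 ] 0.02534941012211734
211 [0.4182 0.3751 0.1867] 0.15096107958423566 0.21640918128318898 ((412.90576171875, 372.4705810546875), (42.001747131347656, 22.0762996673584), 27.480531692504883)
```

View pics/sc2.png

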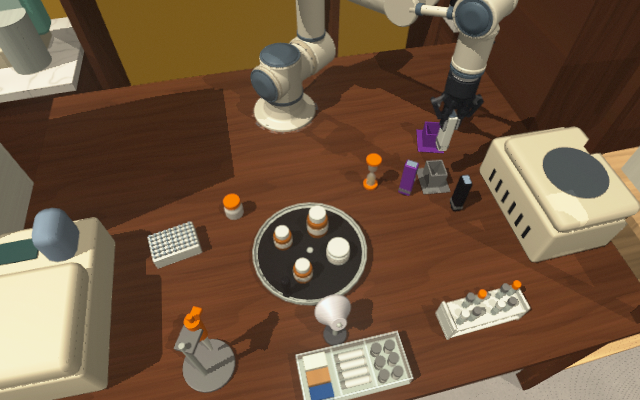

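```bash
cat > plan.py <<'E'
import sys; from tt import *
T0,A0,W0,DEC=map(float,open('model.txt').read().split()); R=.0675
N=int(sys.argv[1]); ZT=.237; OFF=.0065; L=.087
def des(t):
    s=t-T0; a=np.radians(A0+W0*s+.5*DEC*s*s); return np.array([C[0]+R*np.cos(a),C[1]+R*np.sin(a)])
st=bot.read_state(); t=st['t']; M=np.array(st['tcp_rot']); p=np.array(st['tool_pos'])
lens=p+L*M[:,0]+OFF*M[:,2]; print('t',round(t,3),'lens',lens,'err mm',1000*(lens[:2]-des(t)),'ang',(A0+W0*(t-T0)+.5*DEC*(t-T0)**2+180)%360-180,'force',st['force'],st['width'])
ax=M.T@np.cross(M[:,0],[0,0,-1]); rot=np.degrees(ax)/5*.5
x=lens[:2].copy(); z=p[2]; prev=float(sys.argv[2]) if len(sys.argv)>2 else .01
for k in range(N):
    v=des(t+(k+1)/12)-des(t+k/12); e=des(t+k/12)-x
    g=.5*e; n=np.linalg.norm(g); c=min(.03,prev+.008); g=g*min(1,c/max(n,1e-9)); prev=np.linalg.norm(g)
    s=v*min(1,.03/max(np.linalg.norm(e),.03))+g if np.linalg.norm(e)>.03 else v+g
    dz=np.clip((ZT-z)*.4,-.01,.01); d=np.array([*s,dz]); x=x+s; z+=dz
    q=(M.T@d)/.04; print(k,np.round(q,2).tolist(),'rot',np.round(rot,2).tolist() if k in(0,1) else 0)
E
echo "7.017 -206.9 -64.5 1.1" > model.txt; python3 plan.py 15
```

```text
t 7.117 lens [0.4089 0.3819 0.1391] err mm [-118.1952  375.7884] ang 146.6748170495 force [ 0.1758 -0.9409 -0.9345] 0.02577765220267144
0 [-0.11, 0.4, -0.2] rot [0.0, -0.04, 0.03]
1 [-0.07, 0.58, -0.29] rot [0.0, -0.04, 0.03]
2 [-0.04, 0.66, -0.34] rot 0
3 [-0.02, 0.66, -0.35] rot 0
4 [-0.01, 0.65, -0.37] rot 0
5 [-0.01, 0.64, -0.39] rot 0
6 [-0.01, 0.63, -0.41] rot 0
7 [-0.0, 0.62, -0.43] rot 0
8 [-0.0, 0.61, -0.45] rot 0
9 [-0.0, 0.59, -0.48] rot 0
10 [0.0, 0.57, -0.52] rot 0
11 [0.0, 0.55, -0.56] rot 0
12 [0.0, 0.42, -0.52] rot 0
13 [0.0, 0.23, -0.39] rot 0
14 [0.0, 0.14, -0.27] rot 0
```

carry_out --commands '[[[20, -0.11, 0.4, -0.2, 0, -0.04, 0.03], [20, -0.07, 0.58, -0.29, 0, -0.04, 0.03], [20, -0.04, 0.66, -0.34, 0, 0, 0], [20, -0.02, 0.66, -0.35, 0, 0, 0], [20, -0.01, 0.65, -0.37, 0, 0, 0]]]'

```text
t: 7.53
tool_pos: [0.4581, 0.2556, 0.2273]
tcp_rot: [[-0.012, -0.116, -0.993], [-0.006, -0.993, 0.116], [-1.0, 0.007, 0.012]]
force: [-0.8, -0.3, -0.2]
width: 0.0253
```

carry_out --commands '[[[20, -0.01, 0.64, -0.39, 0, 0, 0], [20, -0.01, 0.63, -0.41, 0, 0, 0], [20, 0, 0.62, -0.43, 0, 0, 0], [20, 0, 0.61, -0.45, 0, 0, 0], [20, 0, 0.59, -0.48, 0, 0, 0]]]'

```text
t: 7.95
tool_pos: [0.5283, 0.1151, 0.2187]
tcp_rot: [[-0.026, -0.115, -0.993], [-0.009, -0.993, 0.115], [-1.0, 0.012, 0.024]]
force: [0.9, -0.8, -1.0]
width: 0.0254
```

```bash
python3 plan.py 10 0.028
```

```text
t 7.95 lens [0.5196 0.115  0.1319] err mm [-59.8728  78.6402] ang 93.40026895000005 force [ 0.9258 -0.768  -0.9601] 0.025447224600673345
0 [-0.19, 0.54, -0.56] rot [0.0, 0.14, -0.07]
1 [-0.12, 0.51, -0.61] rot [0.0, 0.14, -0.07]
2 [-0.07, 0.36, -0.53] rot 0
3 [-0.05, 0.2, -0.39] rot 0
4 [-0.03, 0.13, -0.27] rot 0
5 [-0.02, 0.1, -0.2] rot 0
6 [-0.01, 0.09, -0.17] rot 0
7 [-0.01, 0.09, -0.15] rot 0
8 [-0.01, 0.09, -0.13] rot 0
9 [-0.0, 0.1, -0.12] rot 0
```

carry_out --commands '[[[20, -0.3, 0.54, -0.56, 0, 0.2, -0.1], [20, -0.2, 0.5, -0.6, 0, 0.16, -0.08], [20, -0.12, 0.36, -0.53, 0, 0, 0], [20, -0.08, 0.2, -0.39, 0, 0, 0], [20, -0.05, 0.13, -0.27, 0, 0, 0]]]'

```text
t: 8.37
tool_pos: [0.6149, 0.0253, 0.2372]
tcp_rot: [[-0.009, -0.121, -0.993], [0.001, -0.993, 0.121], [-1.0, 0.0, 0.009]]
force: [0.5, 0.1, -1.6]
width: 0.0254
```

```bash
python3 plan.py 10 0.008
python3 - <<'E'
from tt import *
for n in('scene','top'):
    t=bot.read_state()['t']; p=bot.camera(n); save(p,'tr_'+n+'.png'); print(n,t,tall(p))
E
```

```text
t 8.367 lens [0.6077 0.0261 0.1502] err mm [-2.1204 -5.0256] ang 67.04627954950001 force [ 0.4782  0.0589 -1.6053] 0.025436506189977857
0 [0.0, -0.02, -0.17] rot [0.0, 0.05, -0.0]
1 [-0.0, 0.03, -0.15] rot [0.0, 0.05, -0.0]
2 [-0.0, 0.06, -0.14] rot 0
3 [-0.0, 0.08, -0.13] rot 0
4 [-0.0, 0.09, -0.12] rot 0
5 [-0.0, 0.11, -0.11] rot 0
6 [-0.0, 0.12, -0.1] rot 0
7 [-0.0, 0.13, -0.09] rot 0
8 [-0.0, 0.13, -0.08] rot 0
9 [-0.0, 0.14, -0.06] rot 0
scene 8.3667 (np.int32(222), array([0.6136, 0.0274, 0.1114]), np.float64(0.06568380136936336), np.float64(62.686850071733296))
top 8.4167 (np.int32(59), array([0.606 , 0.0337, 0.1133]), np.float64(0.06844849302492138), np.float64(70.82918156001467))
```

View pics/tr_scene.png

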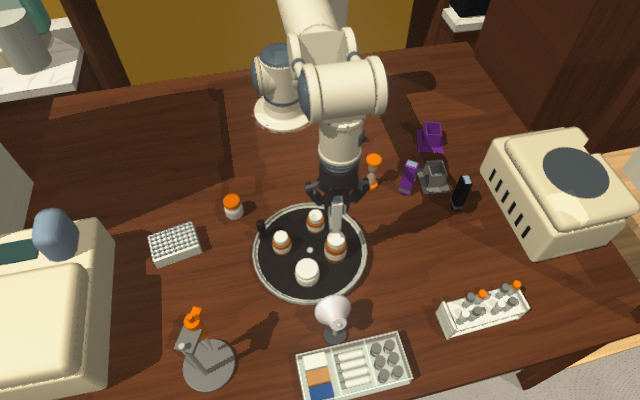

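```bash
python3 plan.py 15 0.01
```

```text
t 8.467 lens [0.6074 0.0263 0.1493] err mm [-9.0547 -1.559 ] ang 60.75024654950005 force [-0.3553  0.79   -1.4104] 0.025135197412988537
0 [-0.01, 0.03, -0.25] rot [0.0, 0.06, -0.0]
1 [-0.01, 0.06, -0.19] rot [0.0, 0.06, -0.0]
2 [-0.0, 0.08, -0.15] rot 0
3 [-0.0, 0.1, -0.13] rot 0
4 [-0.0, 0.11, -0.11] rot 0
5 [-0.0, 0.12, -0.1] rot 0
6 [-0.0, 0.13, -0.09] rot 0
7 [-0.0, 0.13, -0.07] rot 0
8 [-0.0, 0.14, -0.06] rot 0
9 [-0.0, 0.14, -0.05] rot 0
10 [-0.0, 0.15, -0.03] rot 0
11 [-0.0, 0.15, -0.02] rot 0
12 [0.0, 0.15, -0.01] rot 0
13 [0.0, 0.15, 0.01] rot 0
14 [0.0, 0.15, 0.02] rot 0
```

carry_out --commands '[[[20, -0.02, 0.03, -0.25, 0, 0.06, 0], [20, -0.02, 0.06, -0.19, 0, 0.06, 0], [20, -0.01, 0.08, -0.15, 0, 0, 0], [20, -0.01, 0.1, -0.13, 0, 0, 0], [20, -0.01, 0.11, -0.11, 0, 0, 0]]]'

```text
t: 8.88
tool_pos: [0.6441, 0.0084, 0.234]
tcp_rot: [[-0.009, -0.118, -0.993], [0.001, -0.993, 0.118], [-1.0, 0.0, 0.009]]
force: [0.5, -0.2, -2.1]
width: 0.0257
```

carry_out --commands '[[[20, -0.01, 0.12, -0.1, 0, 0, 0], [20, -0.01, 0.13, -0.09, 0, 0, 0], [20, -0.01, 0.13, -0.07, 0, 0, 0], [20, -0.01, 0.14, -0.06, 0, 0, 0], [20, -0.01, 0.14, -0.05, 0, 0, 0]]]'

```text
t: 9.3
tool_pos: [0.6567, -0.0217, 0.2359]
tcp_rot: [[-0.009, -0.117, -0.993], [0.001, -0.993, 0.117], [-1.0, 0.0, 0.009]]
force: [-0.7, -0.6, -2.0]
width: 0.0256
```

```bash
cat > cyc.sh <<'E'
python3 - <<'E'
from tt import *
t=bot.read_state()['t']; p=bot.camera('scene'); print('scene',t,tall(p))
E
python3 plan.py 15 0.01
E
bash cyc.sh
```

```text
scene 9.3 (np.int32(223), array([ 0.6549, -0.025 ,  0.1114]), np.float64(0.0716956844291767), np.float64(4.766822610673643))
t 9.35 lens [ 0.6495 -0.0223  0.1489] err mm [-1.1398  2.1002] ang 5.615088950000029 force [-0.641  -1.5918 -1.964 ] 0.02533023356265096
0 [-0.01, 0.17, -0.04] rot [0.0, 0.05, -0.01]
1 [-0.01, 0.16, -0.02] rot [0.0, 0.05, -0.01]
2 [-0.0, 0.16, -0.0] rot 0
3 [-0.0, 0.15, 0.01] rot 0
4 [-0.0, 0.15, 0.03] rot 0
5 [-0.0, 0.15, 0.04] rot 0
6 [0.0, 0.14, 0.05] rot 0
7 [0.0, 0.14, 0.07] rot 0
8 [0.0, 0.13, 0.08] rot 0
9 [0.0, 0.12, 0.09] rot 0
10 [0.0, 0.11, 0.1] rot 0
11 [0.0, 0.1, 0.11] rot 0
12 [0.0, 0.09, 0.12] rot 0
13 [0.0, 0.08, 0.12] rot 0
14 [0.0, 0.07, 0.13] rot 0
```

carry_out --commands '[[[20, -0.02, 0.17, -0.04, 0, 0.05, -0.01], [20, -0.01, 0.16, -0.02, 0, 0.05, -0.01], [20, -0.01, 0.16, 0, 0, 0, 0], [20, -0.01, 0.15, 0.01, 0, 0, 0], [20, -0.01, 0.15, 0.03, 0, 0, 0]]]'

```text
t: 9.77
tool_pos: [0.6537, -0.0574, 0.2388]
tcp_rot: [[0.001, -0.118, -0.993], [0.001, -0.993, 0.118], [-1.0, -0.001, -0.001]]
force: [-0.1, 0.1, -2.2]
width: 0.0258
```

carry_out --commands '[[[20, -0.01, 0.15, 0.04, 0, 0, 0], [20, 0, 0.14, 0.05, 0, 0, 0], [20, 0, 0.14, 0.07, 0, 0, 0], [20, 0, 0.13, 0.08, 0, 0, 0], [20, 0, 0.12, 0.09, 0, 0, 0]]]'

```text
t: 10.18
tool_pos: [0.6356, -0.0862, 0.2394]
tcp_rot: [[0.001, -0.119, -0.993], [0.001, -0.993, 0.119], [-1.0, -0.001, -0.001]]
force: [-0.7, -0.1, -1.8]
width: 0.0257
```

carry_out --commands '[[[20, 0, 0.11, 0.1, 0, 0, 0], [20, 0, 0.1, 0.11, 0, 0, 0], [20, 0, 0.09, 0.12, 0, 0, 0]]]'

```text
t: 10.43
tool_pos: [0.6194, -0.0979, 0.2393]
tcp_rot: [[0.001, -0.119, -0.993], [0.001, -0.993, 0.119], [-1.0, -0.001, -0.001]]
force: [-0.2, -0.8, -1.4]
width: 0.0255
```

```bash
bash cyc.sh
```

```text
scene 10.4333 (np.int32(227), array([ 0.6186, -0.0918,  0.1113]), np.float64(0.07021920466881532), np.float64(-60.03136259142277))
t 10.483 lens [ 0.6123 -0.0977  0.1527] err mm [-0.9139 -6.0823] ang -63.86797037049996 force [ 0.9039 -1.2345 -0.0498] 0.025599894589330128
0 [0.03, -0.0, 0.13] rot [0.0, -0.0, 0.0]
1 [0.02, 0.03, 0.13] rot [0.0, -0.0, 0.0]
2 [0.01, 0.03, 0.14] rot 0
3 [0.01, 0.03, 0.14] rot 0
4 [0.0, 0.02, 0.15] rot 0
5 [0.0, 0.01, 0.15] rot 0
6 [0.0, -0.0, 0.15] rot 0
7 [0.0, -0.01, 0.15] rot 0
8 [0.0, -0.03, 0.14] rot 0
9 [0.0, -0.04, 0.14] rot 0
10 [0.0, -0.05, 0.14] rot 0
11 [0.0, -0.06, 0.13] rot 0
12 [0.0, -0.07, 0.13] rot 0
13 [-0.0, -0.08, 0.12] rot 0
14 [-0.0, -0.09, 0.11] rot 0
```

carry_out --commands '[[[20, 0.03, 0, 0.13, 0, 0, 0], [20, 0.02, 0.03, 0.13, 0, 0, 0], [20, 0.01, 0.03, 0.14, 0, 0, 0], [20, 0.01, 0.03, 0.14, 0, 0, 0], [20, 0, 0.02, 0.15, 0, 0, 0]]]'

```text
t: 10.9
tool_pos: [0.5883, -0.0992, 0.2364]
tcp_rot: [[0.001, -0.119, -0.993], [0.001, -0.993, 0.119], [-1.0, -0.001, -0.001]]
force: [0.4, 0.2, -1.5]
width: 0.026
```

carry_out --commands '[[[20, 0, 0.01, 0.15, 0, 0, 0], [20, 0, 0, 0.15, 0, 0, 0], [20, 0, -0.01, 0.15, 0, 0, 0], [20, 0, -0.03, 0.14, 0, 0, 0], [20, 0, -0.04, 0.14, 0, 0, 0]]]'

```text
t: 11.32
tool_pos: [0.5561, -0.0924, 0.2366]
tcp_rot: [[0.001, -0.119, -0.993], [0.001, -0.993, 0.119], [-1.0, -0.001, -0.001]]
force: [0.5, -0.7, -1.8]
width: 0.0257
```

carry_out --commands '[[[20, 0, -0.05, 0.14, 0, 0, 0], [20, 0, -0.06, 0.13, 0, 0, 0], [20, 0, -0.07, 0.13, 0, 0, 0]]]'

```text
t: 11.57
tool_pos: [0.5393, -0.0824, 0.2368]
tcp_rot: [[0.002, -0.119, -0.993], [0.001, -0.993, 0.119], [-1.0, -0.001, -0.002]]
force: [-0.3, 0.3, -1.0]
width: 0.0255
```

```bash
bash cyc.sh
```

```text
scene 11.5667 (np.int32(235), array([ 0.5415, -0.0846,  0.1113]), np.float64(0.06809837109598983), np.float64(-128.07967131850125))
t 11.617 lens [ 0.5324 -0.0809  0.1502] err mm [-5.9572  0.3306] ang -131.9441679505 force [ 1.4108  0.0656 -1.3389] 0.02534396304924455
0 [0.0, -0.09, 0.04] rot [0.0, -0.01, 0.01]
1 [0.0, -0.1, 0.07] rot [0.0, -0.01, 0.01]
2 [0.0, -0.11, 0.08] rot 0
3 [0.0, -0.12, 0.08] rot 0
4 [0.0, -0.12, 0.07] rot 0
5 [0.0, -0.13, 0.06] rot 0
6 [0.0, -0.13, 0.05] rot 0
7 [0.0, -0.14, 0.04] rot 0
8 [0.0, -0.14, 0.03] rot 0
9 [0.0, -0.14, 0.02] rot 0
10 [0.0, -0.14, 0.01] rot 0
11 [0.0, -0.14, -0.0] rot 0
12 [0.0, -0.14, -0.02] rot 0
13 [0.0, -0.14, -0.03] rot 0
14 [0.0, -0.14, -0.04] rot 0
```

carry_out --commands '[[[20, 0, -0.09, 0.04, 0, 0, 0], [20, 0, -0.1, 0.07, 0, 0, 0], [20, 0, -0.11, 0.08, 0, 0, 0], [20, 0, -0.12, 0.08, 0, 0, 0], [20, 0, -0.12, 0.07, 0, 0, 0]]]'

```text
t: 12.03
tool_pos: [0.527, -0.0568, 0.2371]
tcp_rot: [[0.002, -0.119, -0.993], [0.001, -0.993, 0.119], [-1.0, -0.001, -0.002]]
force: [-0.3, 0.5, -1.0]
width: 0.0253
```

carry_out --commands '[[[20, 0, -0.13, 0.06, 0, 0, 0], [20, 0, -0.13, 0.05, 0, 0, 0], [20, 0, -0.14, 0.04, 0, 0, 0], [20, 0, -0.14, 0.03, 0, 0, 0], [20, 0, -0.14, 0.02, 0, 0, 0]]]'

```text
t: 12.45
tool_pos: [0.5214, -0.0254, 0.2372]
tcp_rot: [[0.002, -0.118, -0.993], [0.001, -0.993, 0.118], [-1.0, -0.002, -0.002]]
force: [0.8, -0.5, -1.4]
width: 0.0251
```

carry_out --commands '[[[20, 0, -0.14, 0.01, 0, 0, 0], [20, 0, -0.14, 0, 0, 0, 0], [20, 0, -0.14, -0.02, 0, 0, 0]]]'

```text
t: 12.7
tool_pos: [0.5239, -0.0067, 0.2373]
tcp_rot: [[0.002, -0.118, -0.993], [0.001, -0.993, 0.118], [-1.0, -0.002, -0.002]]
force: [-0.5, 0.2, -1.3]
width: 0.0253
```

```bash
bash cyc.sh
```

```text
scene 12.7 (np.int32(219), array([ 0.5224, -0.0119,  0.1114]), np.float64(0.06398730245275205), np.float64(162.62097372190925))
t 12.75 lens [ 0.5179 -0.0048  0.1503] err mm [-1.6419  4.6848] ang 161.39850895000006 force [-0.3647  0.9808 -1.068 ] 0.02579884819113907
0 [0.0, -0.08, -0.06] rot [-0.0, -0.01, 0.01]
1 [0.0, -0.11, -0.06] rot [-0.0, -0.01, 0.01]
2 [0.0, -0.12, -0.06] rot 0
3 [0.0, -0.12, -0.07] rot 0
4 [0.0, -0.11, -0.08] rot 0
5 [0.0, -0.11, -0.09] rot 0
6 [0.0, -0.1, -0.1] rot 0
7 [0.0, -0.09, -0.11] rot 0
8 [0.0, -0.08, -0.11] rot 0
9 [0.0, -0.08, -0.12] rot 0
10 [0.0, -0.07, -0.12] rot 0
11 [0.0, -0.05, -0.13] rot 0
12 [0.0, -0.04, -0.13] rot 0
13 [0.0, -0.03, -0.14] rot 0
14 [0.0, -0.02, -0.14] rot 0
```

carry_out --commands '[[[20, 0, -0.08, -0.06, 0, 0, 0], [20, 0, -0.11, -0.06, 0, 0, 0], [20, 0, -0.12, -0.06, 0, 0, 0], [20, 0, -0.12, -0.07, 0, 0, 0], [20, 0, -0.11, -0.08, 0, 0, 0]]]'

```text
t: 13.17
tool_pos: [0.5412, 0.0157, 0.2372]
tcp_rot: [[0.002, -0.117, -0.993], [0.002, -0.993, 0.117], [-1.0, -0.002, -0.002]]
force: [0.8, -0.5, -1.0]
width: 0.0255
```

carry_out --commands '[[[20, 0, -0.11, -0.09, 0, 0, 0], [20, 0, -0.1, -0.1, 0, 0, 0], [20, 0, -0.09, -0.11, 0, 0, 0], [20, 0, -0.08, -0.11, 0, 0, 0], [20, 0, -0.08, -0.12, 0, 0, 0]]]'

```text
t: 13.58
tool_pos: [0.5671, 0.0336, 0.237]
tcp_rot: [[0.002, -0.117, -0.993], [0.002, -0.993, 0.117], [-1.0, -0.002, -0.002]]
force: [0.3, -0.2, -1.0]
width: 0.0257
```

carry_out --commands '[[[20, 0, -0.07, -0.12, 0, 0, 0], [20, 0, -0.05, -0.13, 0, 0, 0], [20, 0, -0.04, -0.13, 0, 0, 0]]]'

```text
t: 13.83
tool_pos: [0.5848, 0.039, 0.2368]
tcp_rot: [[0.002, -0.117, -0.993], [0.002, -0.993, 0.117], [-1.0, -0.002, -0.002]]
force: [-0.3, 0.3, -1.7]
width: 0.0258
```

```bash
bash cyc.sh
```

```text
scene 13.8333 (np.int32(226), array([0.5828, 0.0324, 0.1111]), np.float64(0.0633552446922265), np.float64(90.5959937179909))
t 13.883 lens [0.5792 0.04   0.1494] err mm [2.8918 3.8754] ang 96.15399162950007 force [-1.3696  0.0186 -2.0167] 0.025722387081146037
0 [-0.01, 0.03, -0.11] rot [0.0, -0.01, 0.01]
1 [-0.0, 0.01, -0.12] rot [0.0, -0.01, 0.01]
2 [-0.0, 0.01, -0.13] rot 0
3 [-0.0, 0.02, -0.13] rot 0
4 [-0.0, 0.02, -0.14] rot 0
5 [-0.0, 0.03, -0.13] rot 0
6 [-0.0, 0.04, -0.13] rot 0
7 [-0.0, 0.05, -0.13] rot 0
8 [0.0, 0.06, -0.12] rot 0
9 [0.0, 0.07, -0.12] rot 0
10 [-0.0, 0.08, -0.11] rot 0
11 [-0.0, 0.09, -0.1] rot 0
12 [-0.0, 0.1, -0.1] rot 0
13 [-0.0, 0.11, -0.09] rot 0
14 [-0.0, 0.11, -0.08] rot 0
```

```bash
echo "13.833 93.5 -58.8 0.85" > model.txt; python3 plan.py 15
```

```text
t 13.883 lens [0.5792 0.04   0.1494] err mm [-3.7041  3.4894] ang 90.54343528825001 force [-1.3696  0.0186 -2.0167] 0.025722387081146037
0 [-0.01, 0.03, -0.19] rot [0.0, -0.01, 0.01]
1 [-0.0, 0.02, -0.17] rot [0.0, -0.01, 0.01]
2 [-0.0, 0.02, -0.16] rot 0
3 [-0.0, 0.03, -0.15] rot 0
4 [-0.0, 0.04, -0.14] rot 0
5 [-0.0, 0.05, -0.14] rot 0
6 [-0.0, 0.06, -0.13] rot 0
7 [-0.0, 0.07, -0.12] rot 0
8 [-0.0, 0.08, -0.12] rot 0
9 [-0.0, 0.09, -0.11] rot 0
10 [-0.0, 0.1, -0.1] rot 0
11 [-0.0, 0.11, -0.09] rot 0
12 [-0.0, 0.11, -0.08] rot 0
13 [-0.0, 0.12, -0.07] rot 0
14 [-0.0, 0.13, -0.06] rot 0
```

carry_out --commands '[[[20, 0, 0.03, -0.19, 0, 0, 0], [20, 0, 0.02, -0.17, 0, 0, 0], [20, 0, 0.02, -0.16, 0, 0, 0], [20, 0, 0.03, -0.15, 0, 0, 0], [20, 0, 0.04, -0.14, 0, 0, 0]]]'

```text
t: 14.3
tool_pos: [0.6199, 0.0287, 0.2365]
tcp_rot: [[0.002, -0.117, -0.993], [0.002, -0.993, 0.117], [-1.0, -0.002, -0.002]]
force: [-0.3, -1.1, -2.1]
width: 0.0255
```

carry_out --commands '[[[20, 0, 0.05, -0.14, 0, 0, 0], [20, 0, 0.06, -0.13, 0, 0, 0], [20, 0, 0.07, -0.12, 0, 0, 0], [20, 0, 0.08, -0.12, 0, 0, 0], [20, 0, 0.09, -0.11, 0, 0, 0]]]'

```text
t: 14.72
tool_pos: [0.6458, 0.0098, 0.2361]
tcp_rot: [[0.001, -0.117, -0.993], [0.002, -0.993, 0.117], [-1.0, -0.002, -0.001]]
force: [0.4, 0.4, -1.6]
width: 0.0254
```

carry_out --commands '[[[20, 0, 0.1, -0.1, 0, 0, 0], [20, 0, 0.11, -0.09, 0, 0, 0], [20, 0, 0.11, -0.08, 0, 0, 0]]]'

```text
t: 14.97
tool_pos: [0.6562, -0.0058, 0.2359]
tcp_rot: [[0.001, -0.118, -0.993], [0.001, -0.993, 0.118], [-1.0, -0.002, -0.001]]
force: [-0.1, -1.0, -0.9]
width: 0.0258
```

```bash
bash cyc.sh
```

```text
scene 14.9667 (np.int32(185), array([ 0.6506, -0.0041,  0.1111]), np.float64(0.07225659051387184), np.float64(21.863001149701823))
t 15.017 lens [ 0.6501 -0.0061  0.1487] err mm [ 5.1575 -3.0751] ang 24.493926918249997 force [-1.7215 -0.8237 -1.3638] 0.0258214481715139
0 [-0.01, 0.09, 0.0] rot [0.0, -0.01, 0.01]
1 [-0.01, 0.11, -0.02] rot [0.0, -0.01, 0.01]
2 [-0.0, 0.13, -0.03] rot 0
3 [-0.0, 0.13, -0.03] rot 0
4 [-0.0, 0.14, -0.02] rot 0
5 [-0.0, 0.14, -0.01] rot 0
6 [-0.0, 0.14, 0.0] rot 0
7 [-0.0, 0.14, 0.01] rot 0
8 [-0.0, 0.14, 0.02] rot 0
9 [-0.0, 0.14, 0.03] rot 0
10 [-0.0, 0.13, 0.05] rot 0
11 [-0.0, 0.13, 0.06] rot 0
12 [-0.0, 0.12, 0.07] rot 0
13 [-0.0, 0.12, 0.08] rot 0
14 [-0.0, 0.11, 0.09] rot 0
```

carry_out --commands '[[[20, 0, 0.09, 0, 0, 0, 0], [20, -0.01, 0.11, -0.02, 0, 0, 0], [20, -0.01, 0.13, -0.03, 0, 0, 0], [20, 0, 0.13, -0.03, 0, 0, 0], [20, 0, 0.14, -0.02, 0, 0, 0]]]'

```text
t: 15.43
tool_pos: [0.6574, -0.0329, 0.2368]
tcp_rot: [[0.001, -0.118, -0.993], [0.001, -0.993, 0.118], [-1.0, -0.001, -0.001]]
force: [-0.2, 0.6, -1.3]
width: 0.0254
```

carry_out --commands '[[[20, 0, 0.14, -0.01, 0, 0, 0], [20, 0, 0.14, 0, 0, 0, 0], [20, 0, 0.14, 0.01, 0, 0, 0], [20, 0, 0.14, 0.02, 0, 0, 0], [20, 0, 0.14, 0.03, 0, 0, 0]]]'

```text
t: 15.85
tool_pos: [0.6517, -0.0639, 0.2369]
tcp_rot: [[0.001, -0.118, -0.993], [0.001, -0.993, 0.118], [-1.0, -0.001, -0.001]]
force: [0.5, 0.3, -1.5]
width: 0.0255
```

carry_out --commands '[[[20, 0, 0.13, 0.05, 0, 0, 0], [20, 0, 0.13, 0.06, 0, 0, 0], [20, 0, 0.12, 0.07, 0, 0, 0]]]'

```text
t: 16.1
tool_pos: [0.6419, -0.08, 0.2368]
tcp_rot: [[0.001, -0.119, -0.993], [0.001, -0.993, 0.119], [-1.0, -0.001, -0.001]]
force: [-0.6, 0.1, -1.2]
width: 0.0256
```

```bash
python3 - <<'E'
from tt import *
st=bot.read_state(); p=bot.camera('scene'); print('scene',st['t'],st['tool_pos'],tall(p))
P=pts(p); Z=P[...,2]; T=st['tool_pos']; q=(np.hypot(P[...,0]-T[0],P[...,1]-T[1])<.06)&(Z<T[2]-.02)&(Z>.135)&(p['pixels'].min(-1)>90)
A=P[q]; print(len(A),A.mean(0),np.percentile(A,[2,98],axis=0))
cv2.imwrite('pics/crop2.png',cv2.resize(p['pixels'][170:310,230:390,::-1],None,fx=4,fy=4,interpolation=cv2.INTER_CUBIC))
E
python3 plan.py 13
```

```text
scene 16.1 [ 0.6419 -0.08    0.2368] (np.int32(212), array([ 0.6409, -0.0737,  0.1116]), np.float64(0.0715314792335185), np.float64(-36.65824096681044))
128 [ 0.6512 -0.083   0.1912] [[ 0.6479 -0.0952  0.16  ]
 [ 0.6533 -0.0707  0.2161]]
t 16.15 lens [ 0.635  -0.0802  0.15  ] err mm [ 0.1344 -5.3842] ang -40.4579921749999 force [ 0.6819 -1.3123 -1.5757] 0.025479975301555987
0 [0.0, 0.05, 0.09] rot [-0.0, -0.01, 0.0]
1 [0.0, 0.07, 0.1] rot [-0.0, -0.01, 0.0]
2 [0.0, 0.08, 0.1] rot 0
3 [-0.0, 0.08, 0.11] rot 0
4 [-0.0, 0.08, 0.11] rot 0
5 [-0.0, 0.07, 0.12] rot 0
6 [-0.0, 0.06, 0.12] rot 0
7 [-0.0, 0.05, 0.13] rot 0
8 [-0.0, 0.04, 0.13] rot 0
9 [-0.0, 0.03, 0.13] rot 0
10 [-0.0, 0.02, 0.14] rot 0
11 [-0.0, 0.01, 0.14] rot 0
12 [-0.0, -0.01, 0.14] rot 0
```

View pics/crop2.png

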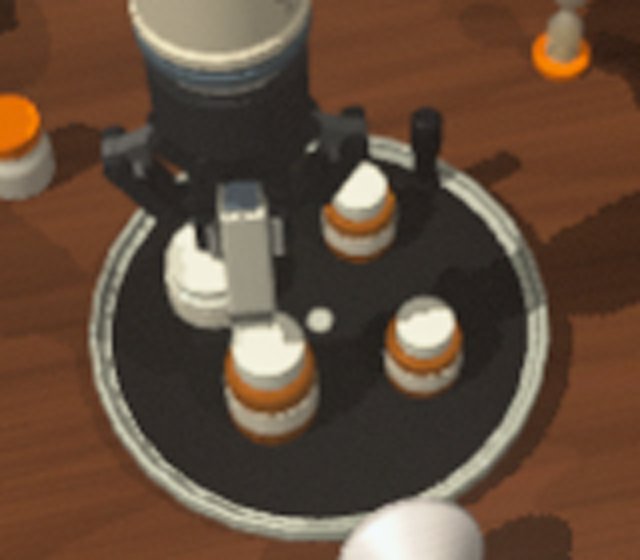

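carry_out --commands '[[[20, -0.2, 0.04, 0.1, 0, 0, 0], [20, -0.2, -0.2, 0.15, 0, 0, 0], [20, -0.15, -0.4, 0.26, 0, 0, 0], [20, -0.1, -0.6, 0.38, 0, 0, 0], [20, -0.05, -0.6, 0.38, 0, 0, 0]]]'

```text
t: 16.57
tool_pos: [0.5974, -0.0065, 0.2671]
tcp_rot: [[-0.0, -0.127, -0.992], [-0.0, -0.992, 0.127], [-1.0, 0.0, 0.0]]
force: [0.7, 0.3, -1.2]
width: 0.0255
```

carry_out --commands '[[[20, -0.05, -0.6, 0.38, 0, 0, 0], [20, -0.05, -0.6, 0.38, 0, 0, 0], [20, -0.05, -0.6, 0.38, 0, 0, 0], [20, -0.05, -0.6, 0.38, 0, 0, 0], [20, -0.05, -0.6, 0.38, 0, 0, 0]]]'

```text
t: 16.98
tool_pos: [0.5314, 0.1312, 0.2846]
tcp_rot: [[0.008, -0.126, -0.992], [0.003, -0.992, 0.126], [-1.0, -0.004, -0.007]]
force: [-0.5, 0.4, -1.4]
width: 0.0258
```

carry_out --commands '[[[20, -0.05, -0.6, 0.38, 0, 0, 0], [20, -0.05, -0.6, 0.38, 0, 0, 0], [20, -0.05, -0.6, 0.38, 0, 0, 0], [20, -0.05, -0.6, 0.38, 0, 0, 0], [20, -0.05, -0.6, 0.38, 0, 0, 0]]]'

```text
t: 17.4
tool_pos: [0.4628, 0.2691, 0.3026]
tcp_rot: [[0.016, -0.122, -0.992], [0.008, -0.993, 0.122], [-1.0, -0.01, -0.015]]
force: [-0.4, -0.6, -1.8]
width: 0.0255
```

carry_out --commands '[[[20, 0.2, -0.6, 0.35, 0, -0.1, 0.07], [20, 0.3, -0.6, 0.34, 0, -0.1, 0.06], [20, 0.3, -0.6, 0.32, 0, -0.05, 0.03], [20, 0.3, -0.5, 0.28, 0, 0, 0], [20, 0.3, -0.3, 0.12, 0, 0, 0]]]'

```text
t: 17.82
tool_pos: [0.4109, 0.3903, 0.258]
tcp_rot: [[0.005, -0.114, -0.993], [0.009, -0.993, 0.114], [-1.0, -0.01, -0.004]]
force: [0.2, -0.7, -1.3]
width: 0.0258
```

carry_out --commands '[[[20, 0.1, -0.1, 0.05, 0, 0, 0], [20, 0, 0, 0, 0, 0, 0]]]'

```text
t: 17.98
tool_pos: [0.4057, 0.3977, 0.2528]
tcp_rot: [[0.002, -0.108, -0.994], [0.008, -0.994, 0.108], [-1.0, -0.009, -0.001]]
force: [0.1, 0.1, -0.0]
width: 0.0253
```

```bash
cat > th.py <<'E'
from tt import *
st=bot.read_state(); T=np.array(st['tool_pos']); M=np.array(st['tcp_rot']); print(st['t'],T,M.round(3).tolist(),st['force'],st['width'])
for n in('scene','top'):
    p=bot.camera(n); P=pts(p); Z=P[...,2]; g=p['pixels'].astype(int); q=(np.hypot(P[...,0]-T[0],P[...,1]-T[1])<.05)&(Z<T[2]-.02)&(Z>T[2]-.085)&(g.min(-1)>90)
    A=P[q]; print(n,len(A), (A.mean(0),np.percentile(A,[3,97],axis=0)) if len(A)>3 else '')
    if n=='scene':
        q=(np.hypot(P[...,0]-.411,P[...,1]-.389)<.05)&(Z>.053)&(Z<.066); B=P[q][:,:2]; print('rim',len(B),cv2.minAreaRect((B*1000).astype(np.float32)))
        # line fit of thermometer's axis and +x face yaw
        c,s=np.polyfit(A[:,2],A[:,:2],1)[0]; print('dx/dz,dy/dz',c,s)
        cv2.imwrite('pics/crop3.png',cv2.resize(p['pixels'][80:220,390:510,::-1],None,fx=4,fy=4,interpolation=cv2.INTER_CUBIC))
E
python3 th.py
```

```text
17.9833 [0.4057 0.3977 0.2528] [[0.002, -0.108, -0.994], [0.008, -0.994, 0.108], [-1.0, -0.009, -0.001]] [ 0.1201  0.1245 -0.0046] 0.025345459832302252
scene 190 (array([0.4074, 0.3912, 0.206 ]), array([[0.3839, 0.384 , 0.1772],
       [0.4169, 0.4059, 0.2301]]))
rim 142 ((410.395263671875, 389.02056884765625), (52.839088439941406, 64.7905502319336), 84.51025390625)
dx/dz,dy/dz -0.029672728236938232 -0.010096259741710549
top 11 (array([0.3897, 0.3875, 0.2027]), array([[0.3854, 0.3859, 0.1821],
       [0.3934, 0.3886, 0.2233]]))
```

View pics/crop3.png

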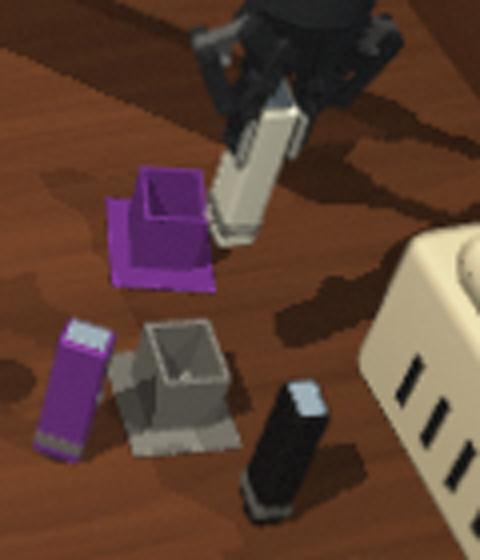

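carry_out --commands '[[[20, 0.1, 0.12, -0.2, 0, 0, 0.09], [20, 0.3, 0.07, -0.12, 0, 0, 0], [20, 0.5, 0, 0, 0, 0, 0], [20, 0.5, 0, 0, 0, 0, 0], [20, 0.2, 0, 0, 0, 0, 0]]]'

```text
t: 18.5
tool_pos: [0.4257, 0.383, 0.1937]
tcp_rot: [[0.014, -0.117, -0.993], [0.006, -0.993, 0.117], [-1.0, -0.008, -0.013]]
force: [-0.6, 0.1, -2.5]
width: 0.0257
```

carry_out --commands '[[[20, 0.1, 0, 0, 0, 0, 0], [20, 0, 0, 0, 0, 0, 0]]]'

```text
t: 18.67
tool_pos: [0.4266, 0.3804, 0.1867]
tcp_rot: [[0.011, -0.12, -0.993], [0.003, -0.993, 0.12], [-1.0, -0.005, -0.01]]
force: [0.5, 0.7, -0.9]
width: 0.0254
```

```bash
python3 th.py
```

```text
18.6667 [0.4266 0.3804 0.1867] [[0.011, -0.12, -0.993], [0.003, -0.993, 0.12], [-1.0, -0.005, -0.01]] [ 0.4631  0.6546 -0.8923] 0.02540995216438588
scene 168 (array([0.4293, 0.3737, 0.1409]), array([[0.406 , 0.3659, 0.1125],
       [0.4393, 0.3875, 0.1656]]))
rim 117 ((412.3199462890625, 388.9071044921875), (52.50371170043945, 61.80655288696289), 84.9183120727539)
dx/dz,dy/dz -0.0661223555842384 -0.0537411831677849
top 10 (array([0.4123, 0.3698, 0.1395]), array([[0.4084, 0.3684, 0.1169],
       [0.4156, 0.3713, 0.1608]]))
```

carry_out --commands '[[[20, 0, -0.09, 0.12, 0, -0.1, 0.04], [20, 0, -0.06, 0.08, 0, 0, 0], [20, 0, 0, 0, 0, 0, 0], [20, 0, 0, 0, 0, 0, 0], [20, 0, 0, 0, 0, 0, 0]]]'

```text
t: 19.18
tool_pos: [0.4197, 0.3902, 0.1931]
tcp_rot: [[0.008, -0.119, -0.993], [0.007, -0.993, 0.119], [-1.0, -0.008, -0.007]]
force: [-0.3, 0.7, -0.5]
width: 0.0257
```

carry_out --commands '[[[20, 0.15, 0.03, 0.03, 0, -0.05, 0.05], [20, 0.2, 0.02, 0.02, 0, 0, 0.03], [20, 0.2, 0, 0, 0, 0, 0], [20, 0.15, 0, 0, 0, 0, 0], [20, 0.1, 0, 0, 0, 0, 0]]]'

```text
t: 19.6
tool_pos: [0.4175, 0.3888, 0.1592]
tcp_rot: [[0.004, -0.118, -0.993], [0.001, -0.993, 0.118], [-1.0, -0.001, -0.004]]
force: [-0.9, -0.9, -0.3]
width: 0.0255
```

carry_out --commands '[[[20, 0, 0, 0, 0, 0, 0]]]'

```text
t: 19.68
tool_pos: [0.417, 0.3883, 0.1571]
tcp_rot: [[0.002, -0.118, -0.993], [-0.001, -0.993, 0.118], [-1.0, 0.001, -0.002]]
force: [-0.3, 0.1, -0.9]
width: 0.0261
```

```bash
python3 th.py
```

```text
19.6833 [0.417  0.3883 0.1571] [[0.002, -0.118, -0.993], [-0.001, -0.993, 0.118], [-1.0, 0.001, -0.002]] [-0.2706  0.1227 -0.9462] 0.02606993681672583
scene 158 (array([0.4191, 0.381 , 0.1101]), array([[0.3954, 0.3735, 0.0814],
       [0.429 , 0.3951, 0.1345]]))
rim 110 ((412.0602722167969, 387.9790954589844), (52.36081314086914, 62.619754791259766), 83.07608032226562)
dx/dz,dy/dz -0.030024054905660597 -0.03608806493008817
top 10 (array([0.4011, 0.3776, 0.1047]), array([[0.396 , 0.3768, 0.0827],
       [0.405 , 0.3792, 0.1305]]))
```

carry_out --commands '[[[20, 0.2, 0, 0, 0, 0, 0], [20, 0.2, 0, 0, 0, 0, 0], [20, 0.2, 0, 0, 0, 0, 0], [20, 0.2, 0, 0, 0, 0, 0], [20, 0.15, 0, 0, 0, 0, 0]]]'

```text
t: 20.2
tool_pos: [0.4185, 0.3893, 0.1195]
tcp_rot: [[0.006, -0.118, -0.993], [0.003, -0.993, 0.118], [-1.0, -0.004, -0.006]]
force: [-0.0, -0.4, -1.5]
width: 0.0256
```

carry_out --commands '[[[20, 0.2, 0, 0.03, 0, 0, 0], [20, 0.15, 0, 0.02, 0, 0, 0], [20, 0.12, 0, 0, 0, 0, 0], [20, 0.1, 0, 0, 0, 0, 0], [20, 0.05, 0, 0, 0, 0, 0]]]'

```text
t: 20.62
tool_pos: [0.4154, 0.3888, 0.0892]
tcp_rot: [[0.003, -0.118, -0.993], [0.001, -0.993, 0.118], [-1.0, -0.001, -0.003]]
force: [-0.7, -0.4, -1.4]
width: 0.0254
```

carry_out --commands '[[[20, 0.03, 0, 0, 0, 0, 0]]]'

```text
t: 20.7
tool_pos: [0.4156, 0.3889, 0.0886]
tcp_rot: [[0.004, -0.118, -0.993], [0.001, -0.993, 0.118], [-1.0, -0.001, -0.004]]
force: [-2.9, -2.1, 10.4]
width: 0.0257
```

carry_out --commands '[[[32, 0, 0, 0, 0, 0, 0], [40, 0, 0, 0, 0, 0, 0], [60, 0, 0, 0, 0, 0, 0], [60, 0, 0, 0, 0, 0, 0]]]'

```text
t: 21.03
tool_pos: [0.4165, 0.3897, 0.0908]
tcp_rot: [[0.007, -0.118, -0.993], [0.003, -0.993, 0.118], [-1.0, -0.004, -0.006]]
force: [1.0, -0.9, -1.0]
width: 0.0599
```

carry_out --commands '[[[60, -0.3, 0, 0, 0, 0, 0], [60, -0.6, 0, 0, 0, 0, 0], [60, -0.8, 0, 0, 0, 0, 0], [60, -0.8, 0, 0, 0, 0, 0], [60, -0.6, 0, 0, 0, 0, 0]]]'

```text
t: 21.45
tool_pos: [0.4132, 0.3871, 0.2144]
tcp_rot: [[-0.003, -0.118, -0.993], [-0.005, -0.993, 0.118], [-1.0, 0.005, 0.003]]
force: [0.1, 0.4, 0.9]
width: 0.0599
```

carry_out --commands '[[[60, -0.3, 0, 0.3, 0, 0, 0], [60, 0, 0, 0.5, 0, 0, 0], [60, 0, 0, 0.3, 0, 0, 0], [60, 0, 0, 0, 0, 0, 0], [60, 0, 0, 0, 0, 0, 0]]]'

```text
t: 21.87
tool_pos: [0.3705, 0.394, 0.2416]
tcp_rot: [[0.012, -0.119, -0.993], [0.008, -0.993, 0.119], [-1.0, -0.009, -0.011]]
force: [-0.4, 0.3, -0.4]
width: 0.0599
```

Run:
```python
from tt import *
st=bot.read_state(); print(st['t'],st['tool_pos'],st['force'],st['width'],np.abs(st['dq']).max())
for n in('scene','top'):
    t=bot.read_state()['t']; p=bot.camera(n); print(n,t,tall(p)); P=pts(p); Z=P[...,2]
    q=(np.hypot(P[...,0]-.411,P[...,1]-.389)<.05)
    A=P[q&(Z>.128)&(Z<.145)]; print('top face',len(A),A.mean(0),cv2.minAreaRect((A[:,:2]*1000).astype(np.float32)))
    if n=='scene': cv2.imwrite('pics/fin.png',cv2.resize(p['pixels'][110:330,130:490,::-1],None,fx=2,fy=2,interpolation=cv2.INTER_CUBIC))
```

```text
21.8667 [0.3705 0.394  0.2416] [-0.4235  0.2749 -0.4015] 0.059908831593449265 0.0188691945883055
scene 21.8667 (np.int32(266), array([ 0.6521, -0.0261,  0.1115]), np.float64(0.068733523057555), np.float64(4.061824462167309))
top face 90 [0.4102 0.3867 0.1344] ((409.6949768066406, 387.6872253417969), (25.734148025512695, 36.61832046508789), 84.59394073486328)
top 21.9167 (np.int32(166), array([ 0.6505, -0.0257,  0.1126]), np.float64(0.0671867645816376), np.float64(4.505630062957019))
top face 106 [0.407  0.3893 0.1345] ((407.0753173828125, 389.2867126464844), (28.075708389282227, 33.532501220703125), 86.95471954345703)
```

View pics/fin.png

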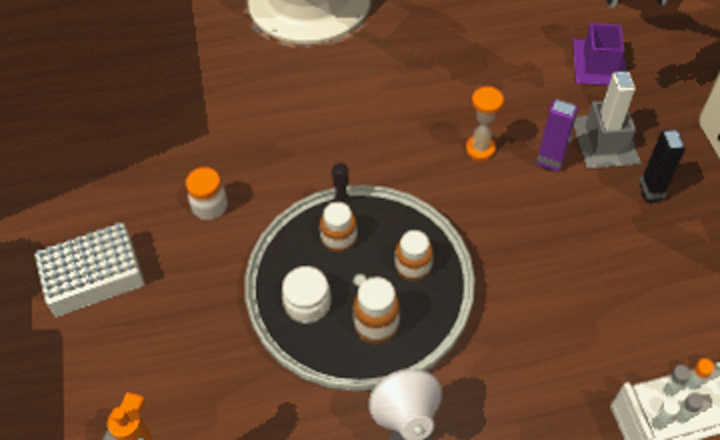

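```bash
python3 -c "
from workcell import bot
print(bot.hand_in())"
```

```text
the job is handed in; nothing more can be done
None
```

I handed the job in at about 22 s. The hand-in gives no verdict, so the results below come from my own measurements.

- **Spin:** I pushed the hand grip clockwise and let go. The table coasted freely at about 1.14 rad/s (5.5 s per turn), slowing to about 1.0 rad/s (6.1 s per turn) while I tracked. At the start that is slightly faster than the six to ten seconds you asked for, but well below the one-turn-in-four limit.
- **Reading:** I took the white thermometer from the grey cup and carried it round over the tallest bottle's cap from about t = 8.4 s to 16.1 s. The lens was about 36 mm above the cap. At the seven points I checked, it was about 4 to 12 mm off the cap's middle. I took no readings between those points.
- **Return:** I set the thermometer down until it met the cup floor (about 10 N), let go and moved the arm clear. The last pictures show it upright, with its top at 134.5 mm and within about 4 mm of the cup's middle.
- **Rest of the bench:** All four bottles stand on the still-turning table. The tip box, sand timer and sample jar look unmoved by eye; I did not measure them again.

Two checks disagreed:
- **Cap angle:** During tracking the scene camera put the cap up to 8° from my prediction, so I corrected the prediction once. The final top view matched it to within 2°.
- **Overshoot at the cup:** The arm overshot the cup by about 1 cm on the way back, so I re-centred it before lowering.

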